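Tug test: lift the unlocked pearl nest plate off the tilted jig

TASK

Two pearl nest plates sit on locating pins on the tilted blue jig; a hidden catch inside the jig holds one of them down, the other is free. Find out with a gentle tug along the pins which one is free, lift that plate straight off its pins without cocking it, and lay it down gently, level across both cork-topped rails in the middle of the wooden rack. Never wrench the held plate: it must stay seated on its pins, and the bottle, cup and dish must be left alone.

Things in the scene. Friction and masses are not known exactly. Their poses are not given: they have to be found in the camera images.
- plate_a: Left (+y) aluminium nest plate with white pearls: 76 (x) x 84 (y) x 10 mm, 0.16 to 0.26 kg, two 7.6 mm square pin holes. Origin: centre of its underside; z along the pins, x up the slope, y left. Black grip fin on its middle: 36 mm along x, 12 mm thick along y, z = 10 to 44 mm. A steel stub (x = -8 to 8, y = -38 to -22 mm) reaches 18 mm below the underside, hidden inside the deck while seated
- plate_b: Right (-y) aluminium nest plate with white pearls: 76 (x) x 84 (y) x 10 mm, 0.16 to 0.26 kg, two 7.6 mm square pin holes. Origin: centre of its underside; z along the pins, x up the slope, y left. Black grip fin on its middle: 36 mm along x, 12 mm thick along y, z = 10 to 44 mm. A steel stub (x = -8 to 8, y = 22 to 38 mm) reaches 18 mm below the underside, hidden inside the deck while seated
- deck: fixed blue box, 110 x 224 x 30 mm, tilted 30 degrees from level, low edge towards the robot. Origin: centre of its top face, 68 mm above the worktop; z: normal of that face = direction of the pins (leaning back to the robot), x up the slope, y left. Each plate sits on two 6 mm steel pins, 22 mm high: lifted 22 mm along z it is clear of pins and deck
- jig: the tilted jig: steel base 140 x 230 x 10 mm with the deck on it. Origin: centre of its underside, straight below the deck's; axes level, x forward, y left. A catch inside, out of sight, holds one plate (either, never both): about 2 mm of play, then it resists like a spring, 2.5 N per mm of lift. The free plate resists with its weight (1.5 to 2.6 N) and a little pin friction
- home_a (a point): seat of plate_a on the deck's top face, at deck y = +62 mm: the plate's origin lies here when seated
- home_b (a point): seat of plate_b on the deck's top face, at deck y = -62 mm: the plate's origin lies here when seated
- rack: fixed level wooden rack, base 110 x 150 x 6 mm; origin: centre of its underside. Two cork-topped rails run along its y, 140 mm long, 12 mm wide, centred at x = -28 and +28 mm, tops at z = 38 mm. A plate with its x along the rack's x lies level across both, origin at z = 38 mm, its stub hanging in the 44 mm gap between them
- bottle: small white adhesive bottle with a dark red pointed cap, 29 mm across, 88 mm high, standing loose; origin: centre of its underside. Bystander
- cup: small white ribbed cup, 49 mm across, 27 mm high, standing loose; origin: centre of its underside. Bystander
- dish: silver scalloped dish, 101 mm across, 20 mm high, loose; origin: centre of its underside. Bystander
There are look-alikes about, which are no part of the job. Leave any pink or purple look-alike of the plate_a alone.

How it is judged (in metres and radians):
At the end, for the whole second after the job is handed in: The free plate lies released and still across both rack rails, level within 0.08 rad, underside 35 to 42 mm above the rack's underside, its middle within 25 mm of the rack's middle from above; the other plate is still, its origin within 4 mm of its seat on the deck (((horizontal distance between plate_a and rack below 0.025 m and z of plate_a in the frame of rack between 0.035 and 0.042 m and angle between plate_a's own z axis and vertical below 0.08 rad and linear speed of each of plate_a, plate_b below 0.02 m/s and distance between plate_b and home_b below 0.004 m) or (horizontal distance between plate_b and rack below 0.025 m and z of plate_b in the frame of rack between 0.035 and 0.042 m and angle between plate_b's own z axis and vertical below 0.08 rad and linear speed of each of plate_b, plate_a below 0.02 m/s and distance between plate_a and home_a below 0.004 m))); the robot touches nothing.
It fails at once if a plate is wrenched against, or pushed onto, the jig, catch or pins with more than 40 N (contact force between any of plate_a, plate_b and jig above 40 N).
It fails at once if a plate is cocked by more than 0.12 rad while still on its pins ((angle between the z axis of plate_a and the z axis of deck, either way round above 0.12 rad and distance between plate_a and home_a below 0.02 m) or (angle between the z axis of plate_b and the z axis of deck, either way round above 0.12 rad and distance between plate_b and home_b below 0.02 m)).
It fails at once if a plate is dropped or thrown down on the rack: still faster than 0.3 m/s when within about 20 mm of lying on it ((linear speed of plate_a above 0.3 m/s and horizontal distance between plate_a and rack below 0.06 m and z of plate_a in the frame of rack below 0.06 m) or (linear speed of plate_b above 0.3 m/s and horizontal distance between plate_b and rack below 0.06 m and z of plate_b in the frame of rack below 0.06 m)).
It fails at once if the bottle, cup or dish is moved more than 20 mm, or the bottle is knocked over (distance of any of bottle, cup, dish from where it was at the start of the episode above 0.02 m or angle between bottle's own z axis and vertical above 0.5 rad).
It also fails if it takes over 54 s, if anything falls off the work surface, if the arm or the gripper's body presses on something with over 40 N, if the wrist force passes 120 N, or if a joint passes its speed limit or range.

ROBOT

A 6-joint arm with a two-finger parallel gripper is mounted at the origin on a cart in front of the work surface, level with it; the furniture and walls round the work are solid. World frame = base frame: x ahead of the robot, y to its left, z up, the work surface at z = 0. Lengths are in mm, angles in rad, forces in N, time in s.
With the tool pointing down it reaches from about 275 to 750 mm from the base axis. Payload 10.2 kg.
Tool frame: the origin (TCP) lies between the finger pads; the fingertips stand 19 mm ahead of it and the grasp point (between the pads) is the TCP; z points along the fingers, y is the line along which they close (so a half turn about z gives the same grasp; the last joint's range is limited). The gripper opens to 85 mm and grips with 20 to 120 N. Pads are 22 mm wide; open, the fingers measure 114 mm over their backs; the gripper's body (76 mm by 85 mm) begins 54 mm behind the grasp point. The pads swing forward as they close: fully open they stand 13 mm farther back than shut.
Start: joints at [-1.452, 0.313, 1.498, -0, 1.331, -0.223], TCP at [175.959, -494.641, 250.294] pointing down, gripper open.
Joint ranges: [-2.94, 2.94], [-0.97, 2.17], [0.19, 2.56], [-1.23, 4.37], [0.02, 3.11], [-2.88, 2.88]. Speed limits (rad/s): [2.39, 2.39, 3.01, 3.14, 3.14, 3.14].

INTERFACE

Orientations are given as a unit quaternion [w, x, y, z].
In Python, from rig import sense, capture, finish_job gives the robot as it stands. The module is installed in compiled form; this text tells all that it offers.
- The arm moves only by the tool move_arm, never from a script. Its argument "moves" is a list of rows, each an object with "turn": the turn, a rotation vector about the tool's x, y, z in rad, a list of three; "translation": the shift along the tool's x, y, z in mm, a list of three; "hand": the opening, from 0 (shut) to 1 (fully open). In form: [{"turn": [wx, wy, wz], "translation": [x, y, z], "hand": hand}, ...]. A call has 1 to 10 rows; each row shifts and turns the commanded pose from where the row before left it, along the tool's axes as they then stand; what a row does not reach is not made up. A row lasts 1/12 s, in which the tool goes at most 41.7 mm and 7.16 degrees, less where a joint would pass 70% of its speed; a pose out of reach is approached as far as the arm can. A call with a gripper value outside its range is refused whole. The fingers move at their own pace and stop on an object; "grip_force" is the grip in N (left out, the last holds). Time passes only in rows, so rows that do not move let the fingers close. It gives the time, the measured TCP pose, the force, the opening and the grip force at its end, in the units of the state.
- sense(): the state, without advancing time (a new reading comes with each control period).
- capture(name): name is "scene" or "top" or "wrist"; returns a dict with "image" (384x512x3 uint8, blue, green, red), "z_map" (384x512 float32, mm along the optical axis (not along the pixel's ray), 0 where there is no reading), "vertical_fov" (degrees; the focal length in pixels is half the picture's height over the tangent of half this angle, whatever the lens; pixels are square), "cx", "cy" (the principal point, pixels), "R" (3x3) and "t" (3): a world point X has camera coordinates R X + t; the wrist camera has in their place "T_tool_cam" (4x4, takes a point from camera to tool coordinates, whose origin is the TCP and whose axes are the flange's). Camera axes: x right, y down, z forward; pixel columns grow to the right and rows downward; lengths in mm; the calibration is good to about 2 mm. A picture is of the moment at which its call begins: read the wrist's pose just before it.
- finish_job(): hands the job in; it is judged then, once.
The state is a dict: "time_s": time; "joints": joint angles; "dq": joint speeds; "tau": joint torques, N m; "eef_pos": TCP position; "ee_rot": TCP orientation; "force": force on the tool from outside, world axes, zero at the start; "wrist_torque": the same for the moment, N m; "grip_width": opening from 0.0 (shut) to 1.0 (fully open); "grip_force": force on a finger pad.
Only numpy, scipy, OpenCV 4.12 (cv2) and the standard library are available. Lean on these libraries where they do the work, as an engineer would, in place of code of your own. Each camera call takes 0.05 s, during which the arm holds its last target. There are 200 camera calls.

## Working session

There is one attempt and no reset: what is moved stays moved. The work goes in short steps, Python scripts to look and compute and a tool call to move; the robot and the scene stay as the last step left them, time stands still between calls to the robot, and variables do not carry over. Pictures are saved under pics/ and viewed, at most 10 in all, crops included, and the job is handed in when it is done.

Besides the shell and the picture viewer there is one more tool, called after "Call:" as name([rows], argument=value, ...), one row to a line, values as JSON. move_arm: Moves the arm, as the interface text tells. Its arguments: {"type":"object","properties":{"moves":{"type":"array","items":{"type":"object","properties":{"turn":{"type":"array","items":{"type":"number"}},"translation":{"type":"array","items":{"type":"number"}},"hand":{"type":"number"}}}},"grip_force":{"type":"number"}},"required":["moves"]}

```bash
mkdir -p pics; cat > h.py <<'E'
import numpy as np, cv2
from rig import sense, capture, finish_job
from scipy.spatial.transform import Rotation as Rn
def f(c): return c["image"].shape[0]/2/np.tan(np.radians(c["vertical_fov"])/2)
def quat(q): return Rn.from_quat([q[1],q[2],q[3],q[0]])
def cloud(c,s=None):
    z=c["z_map"]; v,u=np.mgrid[:z.shape[0],:z.shape[1]]; F=f(c)
    P=np.stack([(u-c["cx"])/F*z,(v-c["cy"])/F*z,z],-1)
    if "R" in c: W=(P-c["t"])@np.asarray(c["R"])
    else:
        T=np.asarray(c["T_tool_cam"]); W=(P@T[:3,:3].T+T[:3,3])@quat(s["ee_rot"]).as_matrix().T+np.array(s["eef_pos"])
    W[z==0]=np.nan
    return W
E
python3 - <<'E'
from h import *
s=sense();print(s)
import pickle
d={n:capture(n) for n in("scene","top")}
pickle.dump(d,open("d.pkl","wb"))
for n,c in d.items():
    print(n,c["vertical_fov"],c["cx"],c["cy"],-np.array(c["R"]).T@c["t"])
cv2.imwrite("pics/a.png",cv2.resize(d["scene"]["image"],(768,576),interpolation=cv2.INTER_CUBIC))
cv2.imwrite("pics/b.png",cv2.resize(d["top"]["image"],(768,576),interpolation=cv2.INTER_CUBIC))
E
```

```text
{'time_s': 0.0, 'joints': array([-1.45238708e+00,  3.13448972e-01,  1.49844986e+00, -3.42699257e-06,
        1.33100170e+00, -2.23377010e-01]), 'dq': array([-0.00030675,  0.00095744,  0.00106018, -0.00050594, -0.00026589,
        0.00159586]), 'tau': array([ 5.64650713e-05, -4.12265539e+01, -2.59741294e+01, -1.96023780e-04,
        4.14313894e-03, -1.85411733e-05]), 'eef_pos': array([ 175.93483758, -494.39040738,  249.73077785]), 'ee_rot': array([-6.53128308e-04,  9.85432992e-01,  1.70062901e-01,  3.26437214e-05]), 'force': array([-0.99969986, -0.09412898,  0.48701692]), 'wrist_torque': array([0.00682353, 0.0558265 , 0.01614834]), 'grip_force': 0.0, 'grip_width': 1.0014123662336123}
scene 42.424849542584724 260.26225451134997 187.30486568875105 [-465.01836123 -635.06488871  753.12121537]
top 45.61016102682437 256.2973609608471 191.0692394456822 [ 239.42554652   34.41494029 1430.61439187]
```

View pics/a.png

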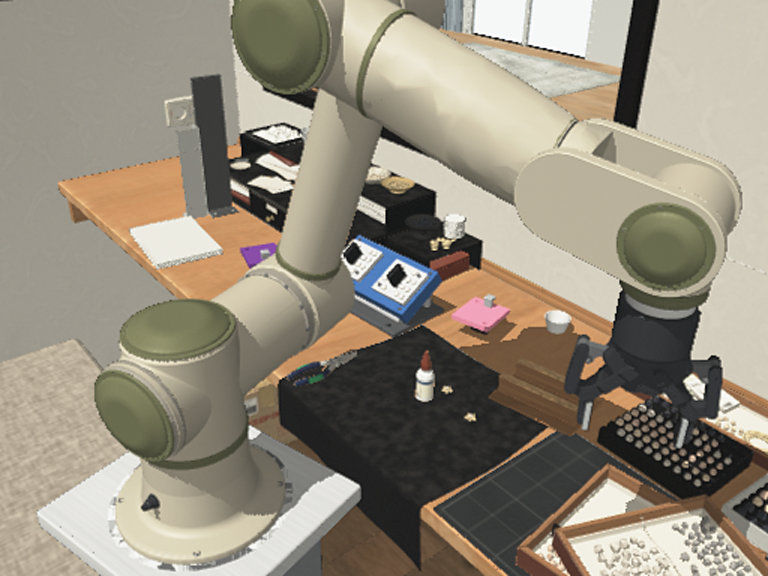

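View pics/b.png

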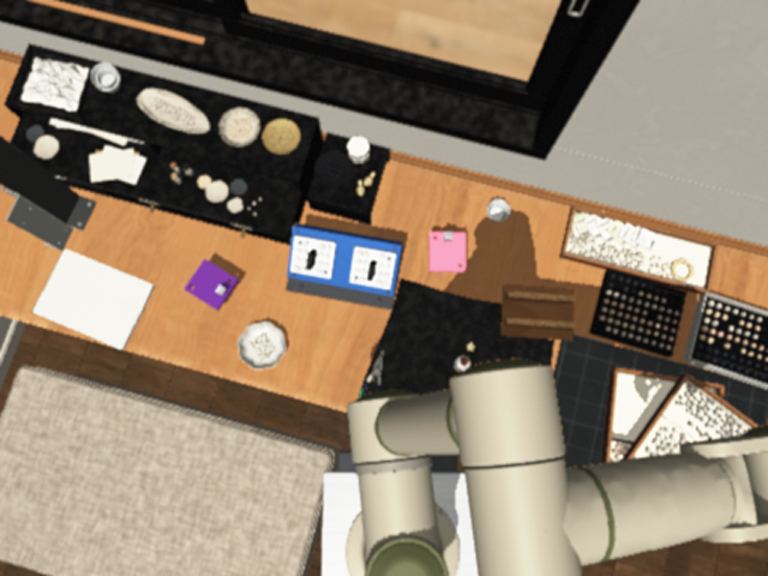

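The top picture (768x576) shows the jig at about (345,262), with plate_a left (312,258) and plate_b right (373,268). The rack is at (538,312), the bottle at (462,363), the cup at (498,210) and the dish at (263,343). The pink (447,250) and purple (212,284) plates are look-alikes lying on the worktop. The two pearl plates are the only ones on the blue deck.

```bash
python3 - <<'E'
from h import *
import pickle
d=pickle.load(open("d.pkl","rb"))
c=d["top"]; W=cloud(c); im=c["image"]; k=1.5
hsv=cv2.cvtColor(im,cv2.COLOR_BGR2HSV)
def roi(x0,y0,x1,y1):
    m=np.zeros(im.shape[:2],bool); m[int(y0/k):int(y1/k),int(x0/k):int(x1/k)]=1; return m
for n,c in d.items():
    W=cloud(c); hsv=cv2.cvtColor(c["image"],cv2.COLOR_BGR2HSV)
    m=(hsv[...,0]>100)&(hsv[...,0]<118)&(hsv[...,1]>150)&(hsv[...,2]>100)&(W[...,2]>30)&(W[...,2]<115)
    P=W[m]; 
    print(n,m.sum()); 
    # plane fit (robust)
    g=np.ones(len(P),bool)
    for i in range(6):
        cc=np.median(P[g],0) if 0 else P[g].mean(0); nrm=np.linalg.svd(P[g]-cc)[2][2]; nrm*=np.sign(nrm[2]); r=(P-cc)@nrm; g=abs(r)<max(2.5,1.5*r[g].std())
    print(" plane c",cc,"n",nrm,"tilt",np.degrees(np.arccos(nrm[2])),"yaw",np.degrees(np.arctan2(-nrm[1],-nrm[0])),g.sum(),r[g].std())
    # rack region
    m=(W[...,2]>33)&(W[...,2]<43)&(W[...,0]>250)&(W[...,0]<650)&(W[...,1]<-80)&(W[...,1]>-420)
    q=W[m][:,:2].astype(np.float32); print(" rack", m.sum(), np.median(q,0))
c=d["top"];W=cloud(c);hsv=cv2.cvtColor(c["image"],cv2.COLOR_BGR2HSV)
for nm,b in dict(jig=(285,215,410,310),rack=(495,280,582,345),bottle=(450,350,475,375),cup=(485,195,512,225),dish=(235,318,290,372),pink=(425,225,470,275)).items():
    P=W[roi(*b)]; print(nm,np.nanmin(P,0).round(),np.nanmax(P,0).round())
# black fins
m=roi(285,215,410,310)&(W[...,2]>95)&(hsv[...,2]<70)
n,l,st,ce=cv2.connectedComponentsWithStats(m.astype(np.uint8))
for i in range(1,n):
    if st[i,4]>15: print("fin",st[i],W[l==i].mean(0))
x0,y0,x1,y1=[int(v/k) for v in (280,210,590,360)]
crop=c["image"][y0:y1,x0:x1]
cv2.imwrite("pics/c.png",cv2.resize(crop,(800,int(800*crop.shape[0]/crop.shape[1])),interpolation=cv2.INTER_CUBIC)); print(x0,y0,x1,y1)
E
```

```text
scene 140
 plane c [578.6765667   98.90000276  75.21100668] n [-0.48734572  0.09190055  0.86835962] tilt 29.731426701647287 yaw -10.679068982638036 103 1.2215830986997511
 rack 652 [ 455.77695 -266.59686]
top 863
 plane c [577.75838045 118.04559954  72.18445581] n [-0.49604349  0.08758115  0.86386943] tilt 30.246141336999848 yaw -10.012915829099999 481 1.3642288595582952
 rack 573 [ 504.58255 -255.63872]
jig [485. -12. -10.] [694. 255. 117.]
rack [ 412. -381.   -9.] [ 552. -193.   46.]
bottle [ 298. -147.   -8.] [399. -55. 661.]
cup [ 671. -236.   -9.] [ 740. -178.   30.]
dish [352. 238.  -9.] [464. 356.  28.]
pink [ 555. -142.   -8.] [672. -47.  67.]
fin [205 167   5  12  38] [566.90122974 185.49724737 106.11094627]
fin [246 175   4  11  26] [544.62139686  64.96890688 107.31820074]
186 140 393 240
```

View pics/c.png

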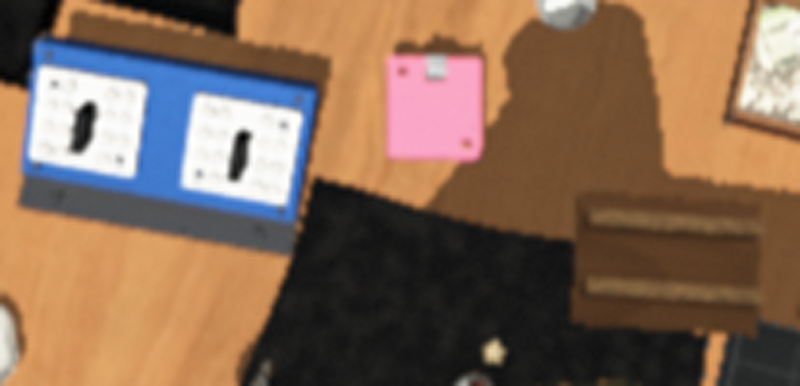

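The crop confirms it: both white plates with black fins are on the blue deck, and the pink one lies flat on the table. The rack is on the right, with two rails at crop (670,222) and (670,290). I'll fit the rack and plan the hover move.

```bash
cat >> h.py <<'E'
import json
def deckR(yaw,tilt=np.radians(30)):
    return (Rn.from_euler('z',yaw)*Rn.from_euler('y',-tilt)).as_matrix()
FLIP=np.diag([1.,-1,-1])   # tool x along frame x, z against
def plan(p,R,N,hand,p0=None,R0=None):
    s=sense(); p0=np.array(s["eef_pos"]) if p0 is None else p0
    R0=quat(s["ee_rot"]).as_matrix() if R0 is None else R0
    w=Rn.from_matrix(R0.T@R).as_rotvec(); cp,cR=p0.copy(),R0.copy(); out=[]
    for i in range(1,N+1):
        tp=p0+(p-p0)*i/N; tR=R0@Rn.from_rotvec(w*i/N).as_matrix()
        t=np.round(cR.T@(tp-cp),1); r=np.round(Rn.from_matrix(cR.T@tR).as_rotvec(),3)
        cp=cp+cR@t; cR=cR@Rn.from_rotvec(r).as_matrix()
        out.append({"turn":(r+0.).tolist(),"translation":(t+0.).tolist(),"hand":hand})
    print("dist",np.linalg.norm(p-p0).round(1),"ang",np.degrees(np.linalg.norm(w)).round(2))
    for i in range(0,N,10): print(json.dumps(out[i:i+10]))
E
python3 - <<'E'
from h import *
import pickle
d=pickle.load(open("d.pkl","rb"))
for n,c in d.items():
    W=cloud(c)
    m=(W[...,2]>33)&(W[...,2]<43)&(W[...,0]>400)&(W[...,0]<570)&(W[...,1]<-170)&(W[...,1]>-400)
    nn,l,st,ce=cv2.connectedComponentsWithStats(m.astype(np.uint8))
    for i in range(1,nn):
        if st[i,4]>40:
            P=W[l==i]; r=cv2.minAreaRect(P[:,:2].astype(np.float32)); print(n,st[i],P.mean(0).round(1),[np.round(x,1) for x in r])
R=deckR(np.radians(-10.3)); p=np.array([577.4,121.3,68.6])+R[:,2]*190-R[:,0]*40
print(p); plan(p,R@FLIP,20,1.0)
E
```

```text
scene [345 238  32  19 170] [ 508.  -261.4   38.4] [array([ 509.7, -261.1]), array([89.2, 19.1]), np.float64(87.9)]
scene [333 248  53  28 306] [ 450.2 -285.2   38.4] [array([ 452.5, -281.6]), array([141.3,  20. ]), np.float64(86.4)]
top [338 195  46   7 173] [ 505.7 -286.6   37.6] [array([ 505.5, -285.4]), array([140.1,  13.5]), np.float64(86.4)]
top [337 212  47   8 174] [ 450.  -282.9   37.3] [array([ 450.1, -281.4]), array([140. ,  12.9]), np.float64(86.3)]
[449.84814391 144.48010086 213.14482672]
dist 696.1 ang 42.1
[{"turn": [-0.007, 0.026, 0.025], "translation": [23.6, -25.5, 1.9], "hand": 1.0}, {"turn": [-0.007, 0.025, 0.026], "translation": [22.9, -26.1, 2.3], "hand": 1.0}, {"turn": [-0.007, 0.026, 0.025], "translation": [22.2, -26.7, 2.6], "hand": 1.0}, {"turn": [-0.007, 0.025, 0.026], "translation": [21.4, -27.3, 3.1], "hand": 1.0}, {"turn": [-0.006, 0.026, 0.025], "translation": [20.6, -27.8, 3.4], "hand": 1.0}, {"turn": [-0.007, 0.025, 0.026], "translation": [19.8, -28.4, 3.7], "hand": 1.0}, {"turn": [-0.007, 0.026, 0.025], "translation": [19.0, -28.9, 4.0], "hand": 1.0}
[... 364 characters left out ...]
"translation": [14.5, -31.2, 5.1], "hand": 1.0}, {"turn": [-0.006, 0.026, 0.025], "translation": [13.7, -31.6, 5.3], "hand": 1.0}, {"turn": [-0.007, 0.025, 0.025], "translation": [12.6, -31.9, 5.4], "hand": 1.0}, {"turn": [-0.007, 0.026, 0.026], "translation": [11.8, -32.3, 5.5], "hand": 1.0}, {"turn": [-0.007, 0.025, 0.025], "translation": [10.7, -32.6, 5.6], "hand": 1.0}, {"turn": [-0.007, 0.026, 0.026], "translation": [9.8, -33.0, 5.6], "hand": 1.0}, {"turn": [-0.007, 0.025, 0.025], "translation": [8.8, -33.2, 5.6], "hand": 1.0}, {"turn": [-0.007, 0.026, 0.026], "translation": [7.8, -33.4, 5.6], "hand": 1.0}, {"turn": [-0.007, 0.026, 0.025], "translation": [6.8, -33.7, 5.5], "hand": 1.0}]
```

Call:
move_arm([
  {"turn":[-0.007,0.026,0.025],"translation":[23.6,-25.5,1.9],"hand":1.0},
  {"turn":[-0.007,0.025,0.026],"translation":[22.9,-26.1,2.3],"hand":1.0},
  {"turn":[-0.007,0.026,0.025],"translation":[22.2,-26.7,2.6],"hand":1.0},
  {"turn":[-0.007,0.025,0.026],"translation":[21.4,-27.3,3.1],"hand":1.0},
  {"turn":[-0.006,0.026,0.025],"translation":[20.6,-27.8,3.4],"hand":1.0},
  {"turn":[-0.007,0.025,0.026],"translation":[19.8,-28.4,3.7],"hand":1.0},
  {"turn":[-0.007,0.026,0.025],"translation":[19.0,-28.9,4.0],"hand":1.0},
  {"turn":[-0.007,0.026,0.026],"translation":[18.2,-29.4,4.3],"hand":1.0},
  {"turn":[-0.007,0.025,0.025],"translation":[17.2,-29.8,4.6],"hand":1.0},
  {"turn":[-0.007,0.026,0.026],"translation":[16.4,-30.4,4.7],"hand":1.0},
])

```text
time_s: 0.93
eef_pos: [313.0, -173.6, 231.4]
ee_rot: [0.012, 0.99, 0.041, 0.132]
force: [0.0, -0.9, -0.3]
grip_width: 0.999
grip_force: 0.0
```

Call:
move_arm([
  {"turn":[-0.007,0.025,0.025],"translation":[15.5,-30.8,5.0],"hand":1.0},
  {"turn":[-0.007,0.026,0.026],"translation":[14.5,-31.2,5.1],"hand":1.0},
  {"turn":[-0.006,0.026,0.025],"translation":[13.7,-31.6,5.3],"hand":1.0},
  {"turn":[-0.007,0.025,0.025],"translation":[12.6,-31.9,5.4],"hand":1.0},
  {"turn":[-0.007,0.026,0.026],"translation":[11.8,-32.3,5.5],"hand":1.0},
  {"turn":[-0.007,0.025,0.025],"translation":[10.7,-32.6,5.6],"hand":1.0},
  {"turn":[-0.007,0.026,0.026],"translation":[9.8,-33.0,5.6],"hand":1.0},
  {"turn":[-0.007,0.025,0.025],"translation":[8.8,-33.2,5.6],"hand":1.0},
  {"turn":[-0.007,0.026,0.026],"translation":[7.8,-33.4,5.6],"hand":1.0},
  {"turn":[-0.007,0.026,0.025],"translation":[6.8,-33.7,5.5],"hand":1.0},
])

```text
time_s: 1.77
eef_pos: [444.1, 131.8, 213.2]
ee_rot: [0.024, 0.964, -0.082, 0.253]
force: [-0.3, -1.6, -0.2]
grip_width: 1.0
grip_force: 0.0
```

Call:
move_arm([
  {"turn":[0,0,0],"translation":[0,0,0],"hand":1.0},
  {"turn":[0,0,0],"translation":[0,0,0],"hand":1.0},
  {"turn":[0,0,0],"translation":[0,0,0],"hand":0.5},
  {"turn":[0,0,0],"translation":[0,0,0],"hand":0.5},
])

```text
time_s: 2.1
eef_pos: [443.8, 128.9, 213.4]
ee_rot: [0.025, 0.964, -0.082, 0.252]
force: [0.6, -0.1, -0.4]
grip_width: 0.748
grip_force: 0.0
```

```bash
python3 - <<'E'
from h import *
import pickle
s=sense(); c=capture("wrist"); pickle.dump((s,c),open("w1.pkl","wb"))
print(s["time_s"],s["eef_pos"],s["ee_rot"],s["joints"].round(2),s["force"]); print(np.round(c["T_tool_cam"],2),c["vertical_fov"])
W=cloud(c,s); hsv=cv2.cvtColor(c["image"],cv2.COLOR_BGR2HSV)
m=(hsv[...,0]>100)&(hsv[...,0]<118)&(hsv[...,1]>150)&(hsv[...,2]>80)&(W[...,2]>20)
P=W[m];g=np.ones(len(P),bool)
for i in range(8):
    cc=P[g].mean(0); n=np.linalg.svd(P[g]-cc,full_matrices=False)[2][2]; n*=np.sign(n[2]); r=(P-cc)@n; g=abs(r)<max(1.5,1.5*r[g].std())
print("plane",cc,n,"tilt",np.degrees(np.arccos(n[2])),"yaw",np.degrees(np.arctan2(-n[1],-n[0])),g.sum(),r[g].std())
cv2.imwrite("pics/d.png",cv2.resize(c["image"],(768,576),interpolation=cv2.INTER_CUBIC))
E
```

```text
2.1 [443.77428866 128.88118401 213.40223452] [ 0.02476103  0.9640233  -0.08197697  0.25164609] [ 0.1   0.02  2.03 -0.24  0.6   2.01] [ 0.55237863 -0.14948733 -0.4333859 ]
[[   0.     -0.95   -0.32   82.9 ]
 [   1.      0.      0.     -1.07]
 [  -0.     -0.32    0.95 -124.32]
 [   0.      0.      0.      1.  ]] 66.20921888202902
plane [579.19775267 123.23031963  73.36528865] [-0.49180768  0.0893348   0.86610882] tilt 29.990439262205904 yaw -10.295285874559465 8195 0.644968846674898
```

View pics/d.png

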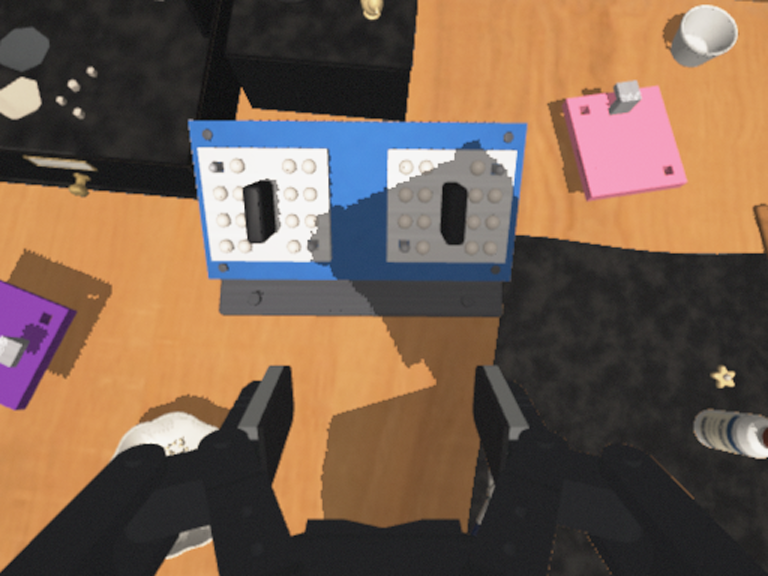

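The wrist picture shows plate_a at (268,205) and plate_b at (452,207), fins upright, all on the blue deck. The fitted deck tilt (29.99°) and yaw (-10.30°) match the description. Next I'll find the fin centres in the deck frame.

```bash
python3 - <<'E'
from h import *
import pickle
s,c=pickle.load(open("w1.pkl","rb"))
W=cloud(c,s); R=deckR(np.radians(-10.3)); o=np.array([579.2,123.2,73.4])
L=(W-o)@R; hsv=cv2.cvtColor(c["image"],cv2.COLOR_BGR2HSV)
near=(abs(L[...,0])<80)&(abs(L[...,1])<130)
def ext(m,n):
    P=L[m]; lo,hi=np.percentile(P,[1,99],axis=0); mid=(lo+hi)/2; print(n,m.sum(),"lo",lo.round(1),"hi",hi.round(1),"mid world",(o+R@mid).round(1),"mid",mid.round(1))
ext(near&(abs(L[...,2])<4)&(hsv[...,1]>140),"deck")
for nm,sg in(("a",1),("b",-1)):
    ext(near&(sg*L[...,1]>0)&(abs(L[...,2]-10)<3)&(hsv[...,1]<80),"plate "+nm)
    ext(near&(sg*L[...,1]>0)&(abs(L[...,2]-44)<2.5),"fintop "+nm)
E
```

```text
deck 8913 lo [ -63.  -110.8   -1.7] hi [ 44.7 109.6   1.6] mid world [571.3 124.   68.8] mid [-9.1 -0.6 -0.1]
plate a 4503 lo [-47.   19.2   8. ] hi [ 27.7 102.3  12.8] mid world [576.7 185.4  77.6] mid [-9.6 60.7 10.4]
fintop a 469 lo [-27.1  55.1  41.6] hi [ 7.6 66.3 45.3] mid world [560.4 188.3 106.2] mid [-9.7 60.7 43.4]
plate b 4548 lo [ -46.6 -104.4    8.2] hi [ 28.  -21.7  12.8] mid world [554.8  63.5  77.8] mid [ -9.3 -63.   10.5]
fintop b 468 lo [-26.5 -68.4  41.6] hi [  7.7 -57.2  45.3] mid world [538.5  66.7 106.3] mid [ -9.4 -62.8  43.5]
```

```bash
cat >> h.py <<'E'
RD=deckR(np.radians(-10.3)); OD=np.array([579.2,123.2,73.4])+RD@np.array([-9.4,-1.0,0])
def dp(x,y,z): return OD+RD@np.array([x,y,z])
E
python3 - <<'E'
from h import *
plan(dp(0,-62,85),RD@FLIP,8,0.5)
E
```

```text
dist 118.3 ang 0.91
[{"turn": [0.0, 0.002, 0.001], "translation": [4.7, 5.6, 12.9], "hand": 0.5}, {"turn": [0.0, 0.001, 0.002], "translation": [4.7, 5.5, 12.9], "hand": 0.5}, {"turn": [0.001, 0.002, 0.001], "translation": [4.6, 5.6, 12.9], "hand": 0.5}, {"turn": [0.0, 0.001, 0.001], "translation": [4.7, 5.5, 12.9], "hand": 0.5}, {"turn": [0.0, 0.002, 0.001], "translation": [4.6, 5.6, 12.9], "hand": 0.5}, {"turn": [0.0, 0.001, 0.002], "translation": [4.7, 5.5, 12.9], "hand": 0.5}, {"turn": [0.0, 0.002, 0.001], "translation": [4.6, 5.6, 12.9], "hand": 0.5}, {"turn": [0.001, 0.001, 0.001], "translation": [4.6, 5.5, 12.9], "hand": 0.5}]
```

Call:
move_arm([
  {"turn":[0.0,0.002,0.001],"translation":[4.7,5.6,12.9],"hand":0.5},
  {"turn":[0.0,0.001,0.002],"translation":[4.7,5.5,12.9],"hand":0.5},
  {"turn":[0.001,0.002,0.001],"translation":[4.6,5.6,12.9],"hand":0.5},
  {"turn":[0.0,0.001,0.001],"translation":[4.7,5.5,12.9],"hand":0.5},
  {"turn":[0.0,0.002,0.001],"translation":[4.6,5.6,12.9],"hand":0.5},
  {"turn":[0.0,0.001,0.002],"translation":[4.7,5.5,12.9],"hand":0.5},
  {"turn":[0.0,0.002,0.001],"translation":[4.6,5.6,12.9],"hand":0.5},
  {"turn":[0.001,0.001,0.001],"translation":[4.6,5.5,12.9],"hand":0.5},
  {"turn":[0,0,0],"translation":[0,0,0],"hand":0.5},
  {"turn":[0,0,0],"translation":[0,0,0],"hand":0.5},
])

```text
time_s: 2.98
eef_pos: [518.1, 70.4, 142.1]
ee_rot: [0.023, 0.962, -0.087, 0.257]
force: [-0.1, -0.6, 1.0]
grip_width: 0.5
grip_force: 0.0
```

```bash
python3 - <<'E'
from h import *
s=sense(); c=capture("wrist")
W=cloud(c,s); L=(W-OD)@RD
print("tcp in deck",((s["eef_pos"]-OD)@RD).round(1),"ori err",(quat(s["ee_rot"]).inv()*Rn.from_matrix(RD@FLIP)).as_rotvec().round(4), s["force"],s["wrist_torque"].round(3),s["grip_width"])
for sg in(1,-1):
    m=(abs(L[...,0])<50)&(abs(L[...,1]-sg*62)<25)&(abs(L[...,2]-44)<3); P=L[m]
    if m.sum()>50: lo,hi=np.percentile(P,[1,99],axis=0); print("fin",sg,m.sum(),lo.round(1),hi.round(1),((lo+hi)/2).round(1))
plan(dp(0,-62,33),RD@FLIP,8,0.5)
cv2.imwrite("pics/e.png",cv2.resize(c["image"],(640,480),interpolation=cv2.INTER_CUBIC))
E
```

```text
tcp in deck [ -0.2 -61.9  84.9] ori err [-0.0001  0.0009 -0.0005] [-0.13757613 -0.6193638   0.96140794] [-0.007  0.257 -0.002] 0.500348857659564
fin 1 977 [-17.   55.8  41.1] [17.2 67.4 44.8] [ 0.1 61.6 42.9]
fin -1 927 [-16.4 -67.4  41.2] [ 17.5 -56.   44.9] [  0.6 -61.7  43. ]
dist 52.4 ang 0.04
[{"turn": [0.0, 0.0, 0.0], "translation": [0.0, 0.1, 6.5], "hand": 0.5}, {"turn": [0.0, 0.0, 0.0], "translation": [0.0, 0.1, 6.6], "hand": 0.5}, {"turn": [0.0, 0.0, 0.0], "translation": [0.0, 0.0, 6.5], "hand": 0.5}, {"turn": [0.0, 0.0, 0.0], "translation": [0.0, 0.1, 6.6], "hand": 0.5}, {"turn": [0.0, 0.0, 0.0], "translation": [0.0, 0.1, 6.5], "hand": 0.5}, {"turn": [0.0, 0.0, 0.0], "translation": [0.0, 0.1, 6.6], "hand": 0.5}, {"turn": [-0.001, 0.0, 0.0], "translation": [0.0, 0.1, 6.5], "hand": 0.5}, {"turn": [0.0, 0.0, 0.0], "translation": [0.0, 0.0, 6.5], "hand": 0.5}]
```

View pics/e.png

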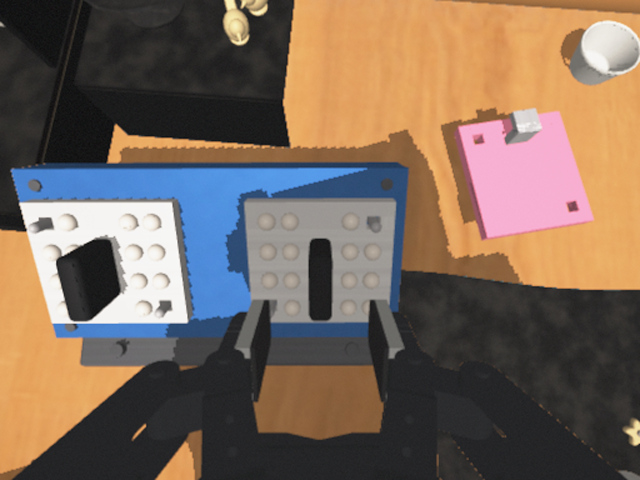

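The fingers straddle plate_b's fin, centred at (320,280). I'll descend 49 mm, which keeps the tips clear of the pearls, then close gently.

Call:
move_arm([
  {"turn":[0,0,0],"translation":[0,0,7],"hand":0.5},
  {"turn":[0,0,0],"translation":[0,0,7],"hand":0.5},
  {"turn":[0,0,0],"translation":[0,0,7],"hand":0.5},
  {"turn":[0,0,0],"translation":[0,0,7],"hand":0.5},
  {"turn":[0,0,0],"translation":[0,0,7],"hand":0.5},
  {"turn":[0,0,0],"translation":[0,0,7],"hand":0.5},
  {"turn":[0,0,0],"translation":[0,0,7],"hand":0.4},
  {"turn":[0,0,0],"translation":[0,0,0],"hand":0.35},
  {"turn":[0,0,0],"translation":[0,0,0],"hand":0.3},
  {"turn":[0,0,0],"translation":[0,0,0],"hand":0.25},
], grip_force=25)

```text
time_s: 3.87
eef_pos: [542.4, 67.1, 99.8]
ee_rot: [0.023, 0.962, -0.086, 0.258]
force: [0.0, 0.1, -0.5]
grip_width: 0.253
grip_force: 0.0
```

Call:
move_arm([
  {"turn":[0,0,0],"translation":[0,0,0],"hand":0.2},
  {"turn":[0,0,0],"translation":[0,0,0],"hand":0.17},
  {"turn":[0,0,0],"translation":[0,0,0],"hand":0.14},
  {"turn":[0,0,0],"translation":[0,0,0],"hand":0.1},
  {"turn":[0,0,0],"translation":[0,0,0],"hand":0.05},
  {"turn":[0,0,0],"translation":[0,0,0],"hand":0.0},
  {"turn":[0,0,0],"translation":[0,0,0],"hand":0.0},
  {"turn":[0,0,0],"translation":[0,0,0],"hand":0.0},
], grip_force=25)

```text
time_s: 4.53
eef_pos: [542.3, 66.7, 100.1]
ee_rot: [0.023, 0.962, -0.086, 0.258]
force: [-3.1, -4.0, 2.0]
grip_width: 0.132
grip_force: 25.4
```

```bash
cat > st.py <<'E'
from h import *
s=sense(); print("t",s["time_s"],"tcp deck",((s["eef_pos"]-OD)@RD).round(2),"F deck",(s["force"]@RD).round(2),"ori",(quat(s["ee_rot"]).inv()*Rn.from_matrix(RD@FLIP)).as_rotvec().round(4),"M",s["wrist_torque"].round(2),s["grip_width"],s["grip_force"])
E
python3 st.py
```

```text
t 4.5333 tcp deck [ 2.000e-02 -6.122e+01  3.619e+01] F deck [-1.03 -4.49  2.9 ] ori [-0.0007  0.0001  0.0012] M [-0.65  0.47 -0.43] 0.1324712280258892 25.35187840461731
```

Call:
move_arm([
  {"turn":[0,0,0],"translation":[0,0,-0.5],"hand":0.0},
  {"turn":[0,0,0],"translation":[0,0,-0.5],"hand":0.0},
  {"turn":[0,0,0],"translation":[0,0,-0.5],"hand":0.0},
  {"turn":[0,0,0],"translation":[0,0,-0.5],"hand":0.0},
  {"turn":[0,0,0],"translation":[0,0,0],"hand":0.0},
])

```text
time_s: 4.95
eef_pos: [541.1, 66.9, 101.3]
ee_rot: [0.023, 0.962, -0.086, 0.257]
force: [-0.4, -3.8, -2.6]
grip_width: 0.133
grip_force: 24.5
```

```bash
python3 st.py
```

```text
t 4.95 tcp deck [ -0.4  -61.21  37.83] F deck [-1.02 -3.81 -2.38] ori [-0.0006  0.0011  0.0012] M [-0.73  0.41 -0.41] 0.13254410804266153 24.48825716972351
```

Call:
move_arm([
  {"turn":[0,0,0],"translation":[0,0,-0.5],"hand":0.0},
  {"turn":[0,0,0],"translation":[0,0,-0.5],"hand":0.0},
  {"turn":[0,0,0],"translation":[0,0,-0.5],"hand":0.0},
  {"turn":[0,0,0],"translation":[0,0,-0.5],"hand":0.0},
  {"turn":[0,0,0],"translation":[0,0,-0.5],"hand":0.0},
  {"turn":[0,0,0],"translation":[0,0,-0.5],"hand":0.0},
  {"turn":[0,0,0],"translation":[0,0,0],"hand":0.0},
])

```text
time_s: 5.53
eef_pos: [539.7, 67.2, 103.6]
ee_rot: [0.023, 0.962, -0.086, 0.257]
force: [4.2, -4.6, -6.6]
grip_width: 0.135
grip_force: 24.6
```

```bash
python3 st.py
```

```text
t 5.5333 tcp deck [ -0.47 -61.18  40.53] F deck [ 0.94 -3.81 -8.19] ori [-0.0007  0.0012  0.0012] M [-0.65  0.29 -0.36] 0.13486568724287024 24.616230726242065
```

Call:
move_arm([
  {"turn":[0,0,0],"translation":[0,0,-0.5],"hand":0.0},
  {"turn":[0,0,0],"translation":[0,0,-0.5],"hand":0.0},
  {"turn":[0,0,0],"translation":[0,0,0],"hand":0.0},
])

```text
time_s: 5.78
eef_pos: [539.3, 67.3, 104.3]
ee_rot: [0.023, 0.962, -0.086, 0.257]
force: [5.3, -3.7, -9.0]
grip_width: 0.136
grip_force: 24.6
```

```bash
python3 st.py
```

```text
t 5.7833 tcp deck [ -0.49 -61.18  41.44] F deck [  0.65  -2.69 -10.71] ori [-0.0008  0.0012  0.0012] M [-0.68  0.19 -0.4 ] 0.13641715572909144 24.60417151451111
```

Plate_b is held: the resistance rises by 2.5 N per mm. I'll lower it back and release it.

Call:
move_arm([
  {"turn":[0,0,0],"translation":[0,0,0.7],"hand":0.0},
  {"turn":[0,0,0],"translation":[0,0,0.7],"hand":0.0},
  {"turn":[0,0,0],"translation":[0,0,0.7],"hand":0.0},
  {"turn":[0,0,0],"translation":[0,0,0.7],"hand":0.0},
  {"turn":[0,0,0],"translation":[0,0,0.7],"hand":0.0},
  {"turn":[0,0,0],"translation":[0,0,0.7],"hand":0.0},
  {"turn":[0,0,0],"translation":[0,0,0.6],"hand":0.0},
  {"turn":[0,0,0],"translation":[0,0,0],"hand":0.0},
])

```text
time_s: 6.45
eef_pos: [541.5, 66.9, 100.8]
ee_rot: [0.023, 0.962, -0.086, 0.257]
force: [-1.7, -6.7, -1.0]
grip_width: 0.135
grip_force: 26.3
```

```bash
python3 st.py
```

```text
t 6.45 tcp deck [ -0.28 -61.16  37.2 ] F deck [-0.9  -6.93 -0.61] ori [-0.0007  0.0008  0.0012] M [-0.99  0.58 -0.62] 0.13481257262527943 26.27048134803772
```

Call:
move_arm([
  {"turn":[0,0,0],"translation":[0,0,0.5],"hand":0.0},
  {"turn":[0,0,0],"translation":[0,0,0.3],"hand":0.0},
  {"turn":[0,0,0],"translation":[0,0,0],"hand":0.15},
  {"turn":[0,0,0],"translation":[0,0,0],"hand":0.2},
  {"turn":[0,0,0],"translation":[0,0,0],"hand":0.3},
  {"turn":[0,0,0],"translation":[0,0,0],"hand":0.4},
  {"turn":[0,0,0],"translation":[0,0,0],"hand":0.5},
  {"turn":[0,0,0],"translation":[0,0,0],"hand":0.5},
  {"turn":[0,0,0],"translation":[0,0,-5],"hand":0.5},
  {"turn":[0,0,0],"translation":[0,0,-5],"hand":0.5},
])

```text
time_s: 7.28
eef_pos: [537.0, 68.1, 108.9]
ee_rot: [0.023, 0.962, -0.086, 0.258]
force: [-0.1, 0.2, -0.0]
grip_width: 0.497
grip_force: 0.0
```

Call:
move_arm([
  {"turn":[0,0,0],"translation":[0,0,-10],"hand":0.5},
  {"turn":[0,0,0],"translation":[0,0,-10],"hand":0.5},
  {"turn":[0,0,0],"translation":[0,0,-10],"hand":0.5},
  {"turn":[0,0,0],"translation":[0,0,-10],"hand":0.5},
  {"turn":[0,0,0],"translation":[0,0,0],"hand":0.5},
  {"turn":[0,0,0],"translation":[0,0,0],"hand":0.5},
])

```text
time_s: 7.78
eef_pos: [517.7, 71.6, 144.0]
ee_rot: [0.023, 0.962, -0.086, 0.258]
force: [-0.5, 0.3, -1.0]
grip_width: 0.5
grip_force: 0.0
```

```bash
python3 st.py; python3 - <<'E'
from h import *
s=sense(); c=capture("wrist")
W=cloud(c,s); L=(W-OD)@RD; hsv=cv2.cvtColor(c["image"],cv2.COLOR_BGR2HSV)
for sg in(1,-1):
    m=(abs(L[...,0])<50)&(abs(L[...,1]-sg*62)<25)&(abs(L[...,2]-44)<3); P=L[m]
    if m.sum()>50: lo,hi=np.percentile(P,[1,99],axis=0); print("fin",sg,m.sum(),lo.round(1),hi.round(1),((lo+hi)/2).round(1))
    m=(abs(L[...,0])<36)&(abs(L[...,1]-sg*62)<40)&(abs(L[...,2]-10)<6)&(hsv[...,1]<80); print("plate z median",np.median(L[m][:,2]))
print("tgt"); plan(dp(0,62.2,85),RD@FLIP,8,0.5)
E
```

```text
t 7.7833 tcp deck [  0.28 -60.76  86.81] F deck [-1.    0.23 -0.55] ori [-0.0015 -0.0012  0.0013] M [0.07 0.24 0.01] 0.49995642321929007 0.0
fin 1 960 [-17.   55.9  41.1] [17.1 67.4 44.9] [ 0.  61.7 43. ]
plate z median 9.940344426959282
fin -1 900 [-17.  -66.7  41.2] [ 16.9 -55.3  44.9] [ -0.1 -61.   43.1]
plate z median 9.967482906559358
tgt
dist 123.0 ang 0.11
[{"turn": [0.0, 0.0, 0.0], "translation": [0.0, -15.4, 0.2], "hand": 0.5}, {"turn": [0.0, 0.0, 0.0], "translation": [0.0, -15.4, 0.2], "hand": 0.5}, {"turn": [-0.001, 0.0, 0.0], "translation": [0.1, -15.3, 0.2], "hand": 0.5}, {"turn": [0.0, 0.0, 0.001], "translation": [0.0, -15.4, 0.2], "hand": 0.5}, {"turn": [0.0, 0.0, 0.0], "translation": [0.0, -15.4, 0.1], "hand": 0.5}, {"turn": [0.0, 0.0, 0.0], "translation": [0.0, -15.4, 0.2], "hand": 0.5}, {"turn": [0.0, 0.0, 0.0], "translation": [0.0, -15.4, 0.2], "hand": 0.5}, {"turn": [0.0, 0.0, 0.0], "translation": [0.0, -15.3, 0.2], "hand": 0.5}]
```

Call:
move_arm([
  {"turn":[0,0,0],"translation":[0,-15.4,0.2],"hand":0.5},
  {"turn":[0,0,0],"translation":[0,-15.4,0.2],"hand":0.5},
  {"turn":[0,0,0],"translation":[0,-15.4,0.2],"hand":0.5},
  {"turn":[0,0,0],"translation":[0,-15.4,0.2],"hand":0.5},
  {"turn":[0,0,0],"translation":[0,-15.4,0.2],"hand":0.5},
  {"turn":[0,0,0],"translation":[0,-15.4,0.2],"hand":0.5},
  {"turn":[0,0,0],"translation":[0,-15.4,0.2],"hand":0.5},
  {"turn":[0,0,0],"translation":[0,-15.0,0.2],"hand":0.5},
  {"turn":[0,0,0],"translation":[0,0,0],"hand":0.5},
  {"turn":[0,0,0],"translation":[0,0,0],"hand":0.5},
])

```text
time_s: 8.67
eef_pos: [540.0, 192.5, 141.3]
ee_rot: [0.023, 0.962, -0.085, 0.257]
force: [-0.2, -0.2, 0.8]
grip_width: 0.502
grip_force: 0.0
```

```bash
python3 st.py; python3 - <<'E'
from h import *
s=sense(); c=capture("wrist")
W=cloud(c,s); L=(W-OD)@RD
for sg in(1,-1):
    m=(abs(L[...,0])<50)&(abs(L[...,1]-sg*62)<25)&(abs(L[...,2]-44)<3); P=L[m]
    if m.sum()>50: lo,hi=np.percentile(P,[1,99],axis=0); print("fin",sg,m.sum(),lo.round(1),hi.round(1),((lo+hi)/2).round(1))
E
```

```text
t 8.6667 tcp deck [-0.82 62.18 84.31] F deck [ 0.26 -0.22  0.81] ori [-0.0014  0.0012  0.0025] M [ 0.03  0.27 -0.02] 0.5023737220665927 0.0
fin 1 942 [-16.7  56.6  41.3] [17.5 68.1 45. ] [ 0.4 62.4 43.1]
fin -1 997 [-17.  -66.2  41.1] [ 17.1 -54.5  45.1] [  0.1 -60.3  43.1]
```

Call:
move_arm([
  {"turn":[0,0,0],"translation":[0.2,0,7],"hand":0.5},
  {"turn":[0,0,0],"translation":[0.2,0,7],"hand":0.5},
  {"turn":[0,0,0],"translation":[0.2,0,7],"hand":0.5},
  {"turn":[0,0,0],"translation":[0.2,0,7],"hand":0.5},
  {"turn":[0,0,0],"translation":[0.2,0,7],"hand":0.5},
  {"turn":[0,0,0],"translation":[0,0,7],"hand":0.5},
  {"turn":[0,0,0],"translation":[0,0,7],"hand":0.4},
  {"turn":[0,0,0],"translation":[0,0,0],"hand":0.35},
  {"turn":[0,0,0],"translation":[0,0,0],"hand":0.3},
  {"turn":[0,0,0],"translation":[0,0,0],"hand":0.25},
])

```text
time_s: 9.55
eef_pos: [565.1, 187.9, 100.3]
ee_rot: [0.023, 0.962, -0.086, 0.258]
force: [0.0, -0.0, 0.2]
grip_width: 0.255
grip_force: 0.0
```

Call:
move_arm([
  {"turn":[0,0,0],"translation":[0,0,0],"hand":0.2},
  {"turn":[0,0,0],"translation":[0,0,0],"hand":0.17},
  {"turn":[0,0,0],"translation":[0,0,0],"hand":0.14},
  {"turn":[0,0,0],"translation":[0,0,0],"hand":0.1},
  {"turn":[0,0,0],"translation":[0,0,0],"hand":0.05},
  {"turn":[0,0,0],"translation":[0,0,0],"hand":0.0},
  {"turn":[0,0,0],"translation":[0,0,0],"hand":0.0},
], grip_force=30)

```text
time_s: 10.13
eef_pos: [565.1, 187.9, 100.4]
ee_rot: [0.023, 0.962, -0.086, 0.258]
force: [-3.3, 0.8, 4.6]
grip_width: 0.137
grip_force: 32.2
```

```bash
python3 st.py
```

```text
t 10.1333 tcp deck [ 0.82 62.15 36.09] F deck [-0.62  0.24  5.65] ori [-0.0015 -0.0002  0.0013] M [ 0.13  0.44 -0.04] 0.13725670038130947 32.16587483882904
```

Call:
move_arm([
  {"turn":[0,0,0],"translation":[0,0,-0.6],"hand":0.0},
  {"turn":[0,0,0],"translation":[0,0,-0.6],"hand":0.0},
  {"turn":[0,0,0],"translation":[0,0,-0.6],"hand":0.0},
  {"turn":[0,0,0],"translation":[0,0,-0.6],"hand":0.0},
  {"turn":[0,0,0],"translation":[0,0,-0.6],"hand":0.0},
  {"turn":[0,0,0],"translation":[0,0,-0.6],"hand":0.0},
  {"turn":[0,0,0],"translation":[0,0,-0.6],"hand":0.0},
  {"turn":[0,0,0],"translation":[0,0,-0.6],"hand":0.0},
  {"turn":[0,0,0],"translation":[0,0,0],"hand":0.0},
], grip_force=50)

```text
time_s: 10.88
eef_pos: [562.7, 188.2, 104.4]
ee_rot: [0.023, 0.962, -0.086, 0.258]
force: [0.1, -0.8, -1.5]
grip_width: 0.138
grip_force: 51.6
```

```bash
python3 st.py
```

```text
t 10.8833 tcp deck [ 0.8  62.05 40.79] F deck [-0.55 -0.81 -1.36] ori [-0.0014 -0.0001  0.0013] M [0.06 0.42 0.04] 0.13754777089104783 51.60720348358154
```

Plate_a is free: only 1.4 N at 4.7 mm of lift. I'll lift it straight along the pins.

Call:
move_arm([
  {"turn":[0,0,0],"translation":[0,0,-2],"hand":0.0},
  {"turn":[0,0,0],"translation":[0,0,-2],"hand":0.0},
  {"turn":[0,0,0],"translation":[0,0,-2],"hand":0.0},
  {"turn":[0,0,0],"translation":[0,0,-2],"hand":0.0},
  {"turn":[0,0,0],"translation":[0,0,-2],"hand":0.0},
  {"turn":[0,0,0],"translation":[0,0,-2],"hand":0.0},
  {"turn":[0,0,0],"translation":[0,0,-2],"hand":0.0},
  {"turn":[0,0,0],"translation":[0,0,-2],"hand":0.0},
  {"turn":[0,0,0],"translation":[0,0,-2],"hand":0.0},
  {"turn":[0,0,0],"translation":[0,0,-2],"hand":0.0},
])

```text
time_s: 11.72
eef_pos: [552.8, 190.0, 121.8]
ee_rot: [0.023, 0.962, -0.086, 0.258]
force: [-0.6, 0.9, -2.3]
grip_width: 0.129
grip_force: 51.6
```

Call:
move_arm([
  {"turn":[0,0,0],"translation":[0,0,-4],"hand":0.0},
  {"turn":[0,0,0],"translation":[0,0,-6],"hand":0.0},
  {"turn":[0,0,0],"translation":[0,0,-10],"hand":0.0},
  {"turn":[0,0,0],"translation":[0,0,-14],"hand":0.0},
  {"turn":[0,0,0],"translation":[0,0,-14],"hand":0.0},
  {"turn":[0,0,0],"translation":[0,0,-14],"hand":0.0},
  {"turn":[0,0,0],"translation":[0,0,-14],"hand":0.0},
  {"turn":[0,0,0],"translation":[0,0,-14],"hand":0.0},
  {"turn":[0,0,0],"translation":[0,0,-6],"hand":0.0},
  {"turn":[0,0,0],"translation":[0,0,0],"hand":0.0},
])

```text
time_s: 12.55
eef_pos: [505.5, 198.8, 206.6]
ee_rot: [0.022, 0.962, -0.086, 0.259]
force: [-0.2, 0.2, -1.8]
grip_width: 0.128
grip_force: 51.7
```

```bash
python3 st.py; python3 - <<'E'
from h import *
s=sense(); c=capture("wrist")
W=cloud(c,s); T=(W-np.array(s["eef_pos"]))@quat(s["ee_rot"]).as_matrix(); hsv=cv2.cvtColor(c["image"],cv2.COLOR_BGR2HSV)
m=(abs(T[...,0])<60)&(abs(T[...,1])<60)&(abs(T[...,2]-26)<8)&(hsv[...,1]<80)&(hsv[...,2]>90); P=T[m]; lo,hi=np.percentile(P,[1,99],axis=0); print("plate in tool",m.sum(),lo,hi)
med=np.median(P,0); g=abs(P[:,2]-med[2])<2; n=np.linalg.svd(P[g]-P[g].mean(0),full_matrices=False)[2][2]; print(med,n)
L=(W-OD)@RD
m=(abs(L[...,0])<36)&(abs(L[...,1]+62)<40)&(abs(L[...,2]-10)<6)&(hsv[...,1]<80); print("b z",m.sum(),np.median(L[m][:,2]))
cv2.imwrite("pics/f.png",cv2.resize(c["image"],(640,480)))
# plan to above rack, level
RR=Rn.from_euler('z',-3.65,degrees=True).as_matrix(); pr=np.array([477.8,-283.4,0])
plan(pr+[0,0,38+36+60],RR@FLIP,24,0.0)
E
```

```text
t 12.55 tcp deck [  1.48  62.23 158.32] F deck [-1.12  0.19 -1.4 ] ori [-0.0027 -0.0025  0.0012] M [ 0.1   0.43 -0.04] 0.12799805425582575 51.686888337135315
plate in tool 11541 [-28.57127972 -41.97506328  20.31871118] [36.73030144 40.75899399 32.73369564]
[16.55310661  0.18208702 26.33674348] [ 8.57349294e-04 -2.01537437e-03 -9.99997602e-01]
b z 4637 10.164560030184754
dist 488.1 ang 30.75
[{"turn": [0.001, -0.022, -0.005], "translation": [0.6, 20.0, 3.8], "hand": 0.0}, {"turn": [0.001, -0.022, -0.004], "translation": [0.6, 20.0, 3.7], "hand": 0.0}, {"turn": [0.002, -0.022, -0.005], "translation": [0.6, 19.9, 3.7], "hand": 0.0}, {"turn": [0.001, -0.021, -0.005], "translation": [0.6, 20.0, 3.6], "hand": 0.0}, {"turn": [0.001, -0.022, -0.004], "translation": [0.5, 20.1, 3.7], "hand": 0.0}, {"turn": [0.001, -0.022, -0.005], "translation": [0.6, 20.0, 3.5], "hand": 0.0}, {"turn": [0.001, -0.022, -0.005], "translation": [0.5, 20.0, 3.6], "hand": 0.0}, {"turn": [0.002, -0.022, -0.004], "translation": [0.5, 20.0, 3.5], "hand": 0.0}, {"turn": [0.001, -0.022, -0.005], "translation": [0.5, 20
[... 540 characters left out ...]
04], "translation": [0.4, 20.0, 3.3], "hand": 0.0}, {"turn": [0.001, -0.022, -0.005], "translation": [0.3, 20.1, 3.2], "hand": 0.0}, {"turn": [0.002, -0.022, -0.005], "translation": [0.3, 20.1, 3.2], "hand": 0.0}, {"turn": [0.001, -0.022, -0.004], "translation": [0.3, 20.1, 3.1], "hand": 0.0}, {"turn": [0.001, -0.022, -0.005], "translation": [0.3, 20.1, 3.1], "hand": 0.0}]
[{"turn": [0.001, -0.022, -0.005], "translation": [0.2, 20.1, 3.1], "hand": 0.0}, {"turn": [0.001, -0.022, -0.004], "translation": [0.2, 20.1, 3.1], "hand": 0.0}, {"turn": [0.002, -0.021, -0.005], "translation": [0.2, 20.1, 3.0], "hand": 0.0}, {"turn": [0.001, -0.022, -0.005], "translation": [0.2, 20.1, 3.0], "hand": 0.0}]
```

View pics/f.png

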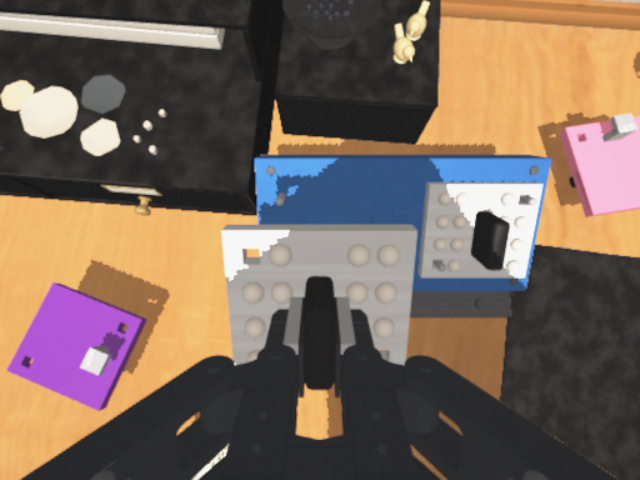

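Plate_a hangs square in the fingers (320,330). Plate_b is still seated at (480,235). I'll take a higher route to stay clear of plate_b's fin.

```bash
python3 - <<'E'
from h import *
RR=Rn.from_euler('z',-3.65,degrees=True).as_matrix(); pr=np.array([477.8,-283.4,0])
plan(pr+[0,0,210],RR@FLIP,20,0.0)
E
```

```text
dist 482.8 ang 30.75
[{"turn": [0.001, -0.026, -0.006], "translation": [2.6, 24.0, 1.2], "hand": 0.0}, {"turn": [0.002, -0.026, -0.005], "translation": [2.6, 23.9, 1.2], "hand": 0.0}, {"turn": [0.001, -0.027, -0.006], "translation": [2.4, 24.0, 1.0], "hand": 0.0}, {"turn": [0.002, -0.026, -0.005], "translation": [2.3, 24.1, 0.9], "hand": 0.0}, {"turn": [0.001, -0.026, -0.006], "translation": [2.2, 24.0, 0.9], "hand": 0.0}, {"turn": [0.002, -0.026, -0.006], "translation": [2.1, 24.0, 0.7], "hand": 0.0}, {"turn": [0.001, -0.026, -0.005], "translation": [1.9, 24.1, 0.7], "hand": 0.0}, {"turn": [0.002, -0.027, -0.006], "translation": [1.9, 24.0, 0.5], "hand": 0.0}, {"turn": [0.001, -0.026, -0.005], "translation": [1.7, 24.1, 0.5], "hand": 0.0}, {"turn": [0.001, -0.026, -0.006], "translation": [1.7, 24.1, 0.4], "hand": 0.0}]
[{"turn": [0.002, -0.026, -0.005], "translation": [1.4, 24.1, 0.4], "hand": 0.0}, {"turn": [0.001, -0.027, -0.006], "translation": [1.4, 24.1, 0.2], "hand": 0.0}, {"turn": [0.002, -0.026, -0.006], "translation": [1.2, 24.1, 0.2], "hand": 0.0}, {"turn": [0.001, -0.026, -0.005], "translation": [1.1, 24.1, 0.2], "hand": 0.0}, {"turn": [0.002, -0.026, -0.006], "translation": [1.0, 24.1, 0.0], "hand": 0.0}, {"turn": [0.001, -0.026, -0.005], "translation": [0.8, 24.2, 0.0], "hand": 0.0}, {"turn": [0.001, -0.027, -0.006], "translation": [0.7, 24.1, 0.0], "hand": 0.0}, {"turn": [0.002, -0.026, -0.005], "translation": [0.6, 24.1, -0.1], "hand": 0.0}, {"turn": [0.001, -0.026, -0.006], "translation": [0.5, 24.2, -0.1], "hand": 0.0}, {"turn": [0.002, -0.026, -0.006], "translation": [0.2, 24.1, -0.2], "hand": 0.0}]
```

Call:
move_arm([
  {"turn":[0.001,-0.026,-0.006],"translation":[2.6,10,1.2],"hand":0.0},
  {"turn":[0.002,-0.026,-0.005],"translation":[2.6,20,1.2],"hand":0.0},
  {"turn":[0.001,-0.027,-0.006],"translation":[2.4,25,1.0],"hand":0.0},
  {"turn":[0.002,-0.026,-0.005],"translation":[2.3,25,0.9],"hand":0.0},
  {"turn":[0.001,-0.026,-0.006],"translation":[2.2,25,0.9],"hand":0.0},
  {"turn":[0.002,-0.026,-0.006],"translation":[2.1,25,0.7],"hand":0.0},
  {"turn":[0.001,-0.026,-0.005],"translation":[1.9,25,0.7],"hand":0.0},
  {"turn":[0.002,-0.027,-0.006],"translation":[1.9,25,0.5],"hand":0.0},
  {"turn":[0.001,-0.026,-0.005],"translation":[1.7,25,0.5],"hand":0.0},
  {"turn":[0.001,-0.026,-0.006],"translation":[1.7,25,0.4],"hand":0.0},
])

```text
time_s: 13.43
eef_pos: [493.4, -33.9, 206.6]
ee_rot: [0.012, 0.99, -0.06, 0.129]
force: [0.8, 0.5, -2.2]
grip_width: 0.127
grip_force: 51.6
```

Call:
move_arm([
  {"turn":[0.002,-0.026,-0.005],"translation":[1.4,25,0.4],"hand":0.0},
  {"turn":[0.001,-0.027,-0.006],"translation":[1.4,25,0.2],"hand":0.0},
  {"turn":[0.002,-0.026,-0.006],"translation":[1.2,25,0.2],"hand":0.0},
  {"turn":[0.001,-0.026,-0.005],"translation":[1.1,25,0.2],"hand":0.0},
  {"turn":[0.002,-0.026,-0.006],"translation":[1.0,25,0.0],"hand":0.0},
  {"turn":[0.001,-0.026,-0.005],"translation":[0.8,25,0.0],"hand":0.0},
  {"turn":[0.001,-0.027,-0.006],"translation":[0.7,25,0.0],"hand":0.0},
  {"turn":[0.002,-0.026,-0.005],"translation":[0.6,25,0],"hand":0.0},
  {"turn":[0.001,-0.026,-0.006],"translation":[0.5,20,0],"hand":0.0},
  {"turn":[0.002,-0.026,-0.006],"translation":[0.2,10,0],"hand":0.0},
])

```text
time_s: 14.27
eef_pos: [479.8, -264.8, 208.1]
ee_rot: [0.0, 0.999, -0.033, -0.002]
force: [-0.3, -0.9, -1.9]
grip_width: 0.129
grip_force: 51.6
```

Call:
move_arm([
  {"turn":[0,0,0],"translation":[0,0,0],"hand":0.0},
  {"turn":[0,0,0],"translation":[0,0,0],"hand":0.0},
])

```text
time_s: 14.43
eef_pos: [480.2, -262.4, 208.2]
ee_rot: [-0.0, 0.999, -0.032, -0.001]
force: [0.5, -0.7, -1.9]
grip_width: 0.133
grip_force: 51.6
```

```bash
python3 - <<'E'
from h import *
RR=Rn.from_euler('z',-3.65,degrees=True).as_matrix(); pr=np.array([477.8,-283.4,0])
s=sense(); c=capture("wrist"); W=cloud(c,s); L=(W-pr)@RR
print(s["time_s"],s["eef_pos"],s["force"],s["wrist_torque"])
m=(L[...,2]>33)&(L[...,2]<43)&(abs(L[...,0])<80)&(abs(L[...,1])<110)
nn,l,st,ce=cv2.connectedComponentsWithStats(m.astype(np.uint8))
for i in range(1,nn):
    if st[i,4]>60:
        P=L[l==i]; print(st[i],P.mean(0).round(1),np.percentile(P,[1,99],axis=0).round(1).tolist(),[np.round(x,1) for x in cv2.minAreaRect(P[:,:2].astype(np.float32))])
plan(pr+[0,0,94],RR@FLIP,10,0.0)
cv2.imwrite("pics/g.png",cv2.resize(c["image"],(640,480)))
E
```

```text
14.4333 [ 480.23813016 -262.40047098  208.15670952] [ 0.45675268 -0.65666887 -1.93242613] [-0.02137286  0.0237049   0.06115708]
[ 208  144  140   13 1798] [29.2 -0.5 38.5] [[23.0, -69.1, 34.4], [34.9, 68.1, 40.5]] [array([28.9, -0.5]), array([139.7,  12.3]), np.float64(89.8)]
[332 196  11  13 123] [-26.7 -65.5  38.5] [[-33.5, -70.4, 33.5], [-21.2, -60.1, 40.4]] [array([-27.4, -65.3]), array([10.5, 12.4]), np.float64(89.6)]
dist 116.5 ang 0.08
[{"turn": [0.0, 0.0, 0.0], "translation": [-0.1, 2.2, 11.4], "hand": 0.0}, {"turn": [0.0, 0.0, 0.0], "translation": [-0.1, 2.2, 11.5], "hand": 0.0}, {"turn": [0.0, 0.0, 0.0], "translation": [-0.1, 2.1, 11.4], "hand": 0.0}, {"turn": [0.0, 0.001, 0.0], "translation": [-0.1, 2.2, 11.5], "hand": 0.0}, {"turn": [0.0, 0.0, 0.0], "translation": [-0.1, 2.2, 11.4], "hand": 0.0}, {"turn": [0.0, 0.0, 0.0], "translation": [-0.1, 2.2, 11.5], "hand": 0.0}, {"turn": [0.0, 0.0, 0.0], "translation": [-0.1, 2.1, 11.4], "hand": 0.0}, {"turn": [0.0, 0.0, 0.0], "translation": [-0.1, 2.2, 11.5], "hand": 0.0}, {"turn": [0.0, 0.0, 0.0], "translation": [-0.1, 2.2, 11.4], "hand": 0.0}, {"turn": [-0.001, 0.0, 0.0], "translation": [-0.1, 2.2, 11.4], "hand": 0.0}]
```

View pics/g.png

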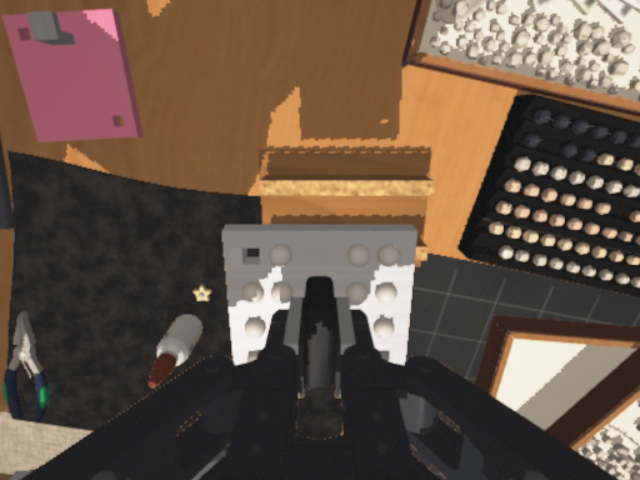

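The rack rails show at (345,187) and (420,253), and they agree with the top-view estimate to within 1 mm. The bottle at (175,350) stays clear. Descending.

Call:
move_arm([
  {"turn":[0,0,0],"translation":[0,2.3,8],"hand":0.0},
  {"turn":[0,0,0],"translation":[0,2.3,13],"hand":0.0},
  {"turn":[0,0,0],"translation":[0,2.3,13],"hand":0.0},
  {"turn":[0,0,0],"translation":[0,2.3,13],"hand":0.0},
  {"turn":[0,0,0],"translation":[0,2.3,13],"hand":0.0},
  {"turn":[0,0,0],"translation":[0,2.3,13],"hand":0.0},
  {"turn":[0,0,0],"translation":[0,2.3,13],"hand":0.0},
  {"turn":[0,0,0],"translation":[0,2.3,13],"hand":0.0},
  {"turn":[0,0,0],"translation":[0,2.3,10],"hand":0.0},
  {"turn":[0,0,0],"translation":[0,1,5],"hand":0.0},
])

```text
time_s: 15.32
eef_pos: [478.4, -283.3, 93.6]
ee_rot: [-0.0, 0.999, -0.032, -0.001]
force: [0.5, 1.1, -2.2]
grip_width: 0.13
grip_force: 51.6
```

Call:
move_arm([
  {"turn":[0,0,0],"translation":[0,0,2],"hand":0.0},
  {"turn":[0,0,0],"translation":[0,0,2],"hand":0.0},
  {"turn":[0,0,0],"translation":[0,0,2],"hand":0.0},
  {"turn":[0,0,0],"translation":[0,0,2],"hand":0.0},
  {"turn":[0,0,0],"translation":[0,0,2],"hand":0.0},
  {"turn":[0,0,0],"translation":[0,0,2],"hand":0.0},
  {"turn":[0,0,0],"translation":[0,0,0],"hand":0.0},
])

```text
time_s: 15.9
eef_pos: [478.7, -283.8, 82.9]
ee_rot: [0.0, 0.999, -0.032, -0.001]
force: [-0.6, 0.2, -2.0]
grip_width: 0.127
grip_force: 51.6
```

```bash
python3 - <<'E'
from h import *
s=sense(); print(s["time_s"],s["eef_pos"],s["force"],s["wrist_torque"],(s["eef_pos"]-np.array([477.8,-283.4,0])))
RR=Rn.from_euler('z',-3.65,degrees=True).as_matrix(); print((quat(s["ee_rot"]).inv()*Rn.from_matrix(RR@FLIP)).as_rotvec().round(4))
E
```

```text
15.9 [ 478.70809894 -283.81729722   82.90333136] [-0.60357431  0.17058927 -1.960251  ] [-0.00541076 -0.03166926 -0.03365275] [ 0.90809894 -0.41729722 82.90333136]
[0.     0.0014 0.    ]
```

Call:
move_arm([
  {"turn":[0,0,0],"translation":[0,0,1],"hand":0.0},
  {"turn":[0,0,0],"translation":[0,0,1],"hand":0.0},
  {"turn":[0,0,0],"translation":[0,0,1],"hand":0.0},
  {"turn":[0,0,0],"translation":[0,0,1],"hand":0.0},
  {"turn":[0,0,0],"translation":[0,0,1],"hand":0.0},
  {"turn":[0,0,0],"translation":[0,0,1],"hand":0.0},
  {"turn":[0,0,0],"translation":[0,0,0.5],"hand":0.0},
  {"turn":[0,0,0],"translation":[0,0,0],"hand":0.0},
])

```text
time_s: 16.57
eef_pos: [478.8, -283.9, 76.6]
ee_rot: [0.0, 0.999, -0.032, -0.001]
force: [-0.3, 0.7, -1.9]
grip_width: 0.128
grip_force: 51.6
```

Call:
move_arm([
  {"turn":[0,0,0],"translation":[0,0,0.5],"hand":0.0},
  {"turn":[0,0,0],"translation":[0,0,0.5],"hand":0.0},
  {"turn":[0,0,0],"translation":[0,0,0],"hand":0.0},
])

```text
time_s: 16.82
eef_pos: [478.8, -283.9, 75.6]
ee_rot: [0.0, 0.999, -0.032, -0.001]
force: [0.3, 0.1, -1.5]
grip_width: 0.129
grip_force: 51.6
```

Call:
move_arm([
  {"turn":[0,0,0],"translation":[0,0,0.5],"hand":0.0},
  {"turn":[0,0,0],"translation":[0,0,0.5],"hand":0.0},
  {"turn":[0,0,0],"translation":[0,0,0],"hand":0.0},
])

```text
time_s: 17.07
eef_pos: [478.8, -284.0, 74.8]
ee_rot: [0.0, 0.999, -0.032, -0.0]
force: [-0.2, 0.0, -0.4]
grip_width: 0.128
grip_force: 51.8
```

Call:
move_arm([
  {"turn":[0,0,0],"translation":[0,0,0.5],"hand":0.0},
  {"turn":[0,0,0],"translation":[0,0,0],"hand":0.0},
])

```text
time_s: 17.23
eef_pos: [478.8, -284.0, 74.8]
ee_rot: [0.0, 0.999, -0.032, -0.0]
force: [-2.0, 0.9, 5.0]
grip_width: 0.13
grip_force: 52.6
```

Contact: the force rose to +5 N at TCP 74.8. I'll release and back off.

Call:
move_arm([
  {"turn":[0,0,0],"translation":[0,0,0],"hand":0.12},
  {"turn":[0,0,0],"translation":[0,0,0],"hand":0.16},
  {"turn":[0,0,0],"translation":[0,0,0],"hand":0.22},
  {"turn":[0,0,0],"translation":[0,0,0],"hand":0.3},
  {"turn":[0,0,0],"translation":[0,0,0],"hand":0.4},
  {"turn":[0,0,0],"translation":[0,0,0],"hand":0.45},
  {"turn":[0,0,0],"translation":[0,0,0],"hand":0.45},
  {"turn":[0,0,0],"translation":[0,0,-5],"hand":0.45},
  {"turn":[0,0,0],"translation":[0,0,-8],"hand":0.45},
  {"turn":[0,0,0],"translation":[0,0,-10],"hand":0.45},
], grip_force=20)

```text
time_s: 18.07
eef_pos: [478.7, -283.9, 97.8]
ee_rot: [-0.0, 0.999, -0.032, -0.001]
force: [-0.4, 0.2, -0.2]
grip_width: 0.45
grip_force: 0.0
```

Call:
move_arm([
  {"turn":[0,0,0],"translation":[0,0,-15],"hand":0.45},
  {"turn":[0,0,0],"translation":[0,0,-20],"hand":0.45},
  {"turn":[0,0,0],"translation":[0,0,-20],"hand":0.45},
  {"turn":[0,0,0],"translation":[0,0,-20],"hand":0.45},
  {"turn":[0,0,0],"translation":[0,0,-20],"hand":0.45},
  {"turn":[0,0,0],"translation":[0,0,-15],"hand":0.45},
  {"turn":[0,0,0],"translation":[0,0,0],"hand":0.45},
  {"turn":[0,0,0],"translation":[0,0,0],"hand":0.45},
])

```text
time_s: 18.73
eef_pos: [479.1, -284.0, 208.1]
ee_rot: [0.001, 0.999, -0.032, 0.0]
force: [0.3, 0.1, -0.2]
grip_width: 0.451
grip_force: 0.0
```

```bash
python3 - <<'E'
from h import *
RR=Rn.from_euler('z',-3.65,degrees=True).as_matrix(); pr=np.array([477.8,-283.4,0])
s=sense(); c=capture("wrist"); W=cloud(c,s); L=(W-pr)@RR; hsv=cv2.cvtColor(c["image"],cv2.COLOR_BGR2HSV)
print(s["time_s"],s["eef_pos"])
m=(abs(L[...,2]-49)<5)&(abs(L[...,0])<60)&(abs(L[...,1])<65)&(hsv[...,1]<90); P=L[m]; z=np.median(P[:,2]); g=P[abs(P[:,2]-z)<1.5]
print(m.sum(),"ztop",z,np.percentile(P,[1,99],axis=0).round(1).tolist(),np.linalg.svd(g-g.mean(0),full_matrices=False)[2][2])
c=capture("scene"); W=cloud(c); L=(W-OD)@RD
m=(abs(L[...,0])<36)&(abs(L[...,1]+62)<40)&(abs(L[...,2]-10)<8); print("b top z",m.sum(),np.median(L[m][:,2]))
cv2.imwrite("pics/i.png",c["image"][130:330,190:512].repeat(2,0).repeat(2,1))
E
```

```text
18.7333 [ 479.06946393 -283.97387976  208.12980784]
5264 ztop 48.43511358729292 [[-37.8, -41.4, 46.5], [37.2, 41.1, 53.8]] [9.14180853e-05 1.32441794e-03 9.99999119e-01]
b top z 412 10.305570058750025
```

View pics/i.png

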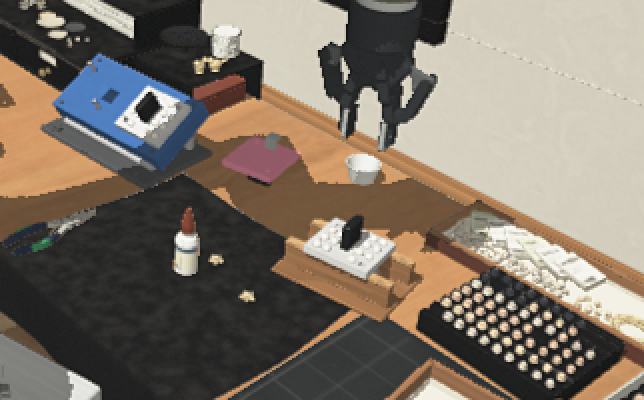

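Plate_a lies level across both rails at (350,245), with its top at 48.4 mm and its middle within 1 mm of the rack's. Plate_b is seated at (155,110), and the bottle and cup are still standing.

```bash
python3 -c "
from rig import finish_job
print(finish_job())"
```

```text
the job is handed in; nothing more can be done
None
```

Plate_a was the free plate: it now lies released and level across both rack rails, while the held plate_b is seated on its pins, and I handed the job in at about 19 s (no verdict came back).

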